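# Fish the pickling basket out of the deep tank with the hook rod

### The arm

A 6-joint arm with a two-finger parallel gripper is mounted at the origin on the work surface. World frame = base frame: x ahead of the robot, y to its left, z up, the work surface at z = 0. Lengths are in m, angles in rad, forces in N, time in s.
With the tool pointing down it reaches from about 0.3 to 0.75 m from the base axis. Payload 8.5 kg.
Tool frame: the origin (TCP) lies midway between the tips of the shut fingers; the grasp point (between the pads) lies 19 mm behind it; z points along the fingers, y is the line along which they close (so a half turn about z gives the same grasp; the last joint's range is limited). The gripper opens to 88 mm and grips with 3 to 60 N. Pads are 18 mm wide; open, the fingers measure 123 mm over their backs; the gripper's body (75 mm by 187 mm) begins 45 mm behind the grasp point.
Start: joints at [1.036, 0.381, 1.297, -0, 1.464, -0.215], TCP at [0.173, 0.522, 0.239] pointing down, gripper open.
Joint ranges: [-3.11, 3.11], [-0.89, 2.33], [0.22, 2.48], [-1.42, 4.56], [0.17, 2.85], [-2.88, 2.88]. Speed limits (rad/s): [2.39, 2.39, 3.14, 3.14, 3.14, 3.14].

### API

Orientations are given as a unit quaternion [x, y, z, w].
In Python, from plant import read_state, viewer, workorder gives the robot as it stands. The module is installed in compiled form; this text tells all that it offers.
- The arm moves only by the tool carry_out, never from a script. Its argument "series" is a list that holds one entry, the list of rows, each a list of 4 numbers: the shift along the world's x, y, z in units of 30 mm (1.0 is 30 mm), then the turn about the world's z in units of 8 degrees (1.0 is 8 degrees). A call has 1 to 20 rows; each row is the pose to reach, as a shift and turn from the pose commanded when the call began; what a row does not reach only later rows make up. A row lasts 1/10 s, in which the tool goes at most 50 mm and 8.59 degrees, less where a joint would pass 70% of its speed; a pose out of reach is approached as far as the arm can. A call with a gripper value outside its range is refused whole. "gripper" is the closure, from 0 (fully open) to 1 (shut), set as the call begins (left out, the last holds). The fingers move at their own pace and stop on an object; the grip force is fixed at half the most. Time passes only in rows, so rows that repeat a pose let the fingers close. It gives the time, the measured TCP pose, the force, the opening and the grip force at its end, in the units of the state.
- read_state(): the state, without advancing time (a new reading comes with each control period).
- viewer.grab_frame(name): name is "scene" or "side" or "wrist"; returns a dict with "image" (400x640x3 uint8, blue, green, red), "fx", "fy", "cx", "cy" (pixels), "dist_coeffs" ([k1, k2, p1, p2, k3] as OpenCV has them; the pictures are not rectified), "pose" (4x4, takes a point from camera to world coordinates); the wrist camera has in their place "hand_eye" (4x4, takes a point from camera to tool coordinates, whose origin is the TCP and whose axes are the flange's). Camera axes: x right, y up, looking along -z (the intrinsics and any distortion apply to the point x, -y, -z); pixel columns grow to the right and rows downward; lengths in m; the calibration is good to about 2 mm. A picture is of the moment at which its call begins: read the wrist's pose just before it. There is no depth.
- workorder.sign_off(): hands the job in; it is judged then, once.
The state is a dict: "time": time; "joints": joint angles; "joint_velocities": joint speeds; "effort": joint torques, N m; "tcp_pos": TCP position; "tool_rot": TCP orientation; "wrist_force": force on the tool from outside, world axes, zero at the start; "ft_torque": the same for the moment, N m; "finger_gap": finger opening in m; "finger_force": force on a finger pad.
Only numpy, scipy, OpenCV 4.12 (cv2) and the standard library are available. Lean on these libraries where they do the work, as an engineer would, in place of code of your own. Each camera call takes 0.05 s, during which the arm holds its last target. There are 200 camera calls.

### The job

Using the hook rod from its wooden rack, and never the fingers on the basket, free the copper basket hanging in the deep steel tank (push its bar gently along the hanger slots until it comes up against their end stops, then lift it out there), and stand it gently and upright on the blue enamelled draining tray. Then hang the rod back in its rack. Use only light force on basket and tank, do not tip the basket over, and leave everything else on the bench where it is.

Things in the scene. Friction and masses are not known exactly. Their poses are not given: they have to be found in the camera images.
- tank: Open-topped drained steel tank, fixed. Origin: centre of its underside on the bench; z up. Inside 92 mm (its x) by 136 mm (its y), walls 3 mm, floor 6 mm thick, rim 140 mm above the bench. In each end (y from 54 to 68 mm and -54 to -68 mm) a white hanger has a slot along the tank's x with its floor 63 mm above the bench; the ends of the basket's bar lie in the slots.
- tank_slots (a point): Point on the tank's axis at slot floor height; axes as the tank's. A lip 11 mm above the slot floor covers the slots except at their +x end: there, beside upright end stops, an exit 10 mm wide along x lets the 6 mm bar straight up. The hangers are not measured: against the stops the bar's centre is anywhere from x = -1 to 23 mm here.
- tank_mouth (a point): Centre of the tank's mouth, at rim height; axes as the tank's. From its start the bar must be pushed 9 to 39 mm towards the tank's +x until the stops are felt; it slides with 1 to 3 N. Lifting sooner bears on the lip, pushing on strains the hangers: over 10 N between rod and basket is too much, 5 N is a clear sign of the stops.
- basket: Small copper basket, 130 to 220 g, loose. Origin: centre of its underside; z up. Tray part 28 (x) by 90 (y) mm, 14 mm high; end straps at y = +-43.5 mm carry the bar. Between the tray walls' top (14 mm) and the bar's underside (41 mm) is free space for the hook. At the start its underside is 22 mm above the bench and its axes are along the tank's within 1.5 degrees.
- basket_bar (a point): Middle of the basket's bar, 44 mm above the basket's origin; axes as the basket's. The bar is square, 6 x 6 mm, 128 mm long along y. Hook it near the middle.
- rod: Hook rod, steel with a wooden handle, about 180 g, loose, upright in the rack at the start with its axes along the rack's. Origin: underside of the hook, below the shank; z up along the rod. Shank a flat strip 4 mm (x) by 20 mm (y), 118 mm long. On top of it, at z = 118 to 122 mm, a shoulder plate 64 (x) by 44 mm (y), then the handle up to z = 172 mm.
- rod_grip (a point): Point on the handle's axis, 145 mm above the rod's origin and 23 mm above the top of the shoulder plate; axes as the rod's. The handle is 26 mm (x) by 24 mm (y), 50 mm tall. Best gripped firmly across x, the direction of the push.
- rod_hook (a point): Point on the hook's floor in the middle of its gap: x = 6.75, z = 3 mm in the rod's frame; axes as the rod's. The hook points to the rod's +x: floor 3 mm thick out to x = 15 mm, gap for the bar from x = 2 to 11.5 mm, upturned tip from x = 11.5 to 15 mm, its top 10 mm above the rod's origin; 20 mm wide in y.
- rack: Wooden stand for the rod, fixed. Origin: on the bench below the axis of the hanging rod; z up. Its top plate, at 128 mm, has a hole from x = -9 to +22 mm and y = -16 to +16 mm in the rack's frame. The rod hangs in it by the shoulder plate, hook towards the rack's +x, the rod's origin 10 mm above the bench.
- rack_seat (a point): Point at the height of the rack's top plate (128 mm) on the axis of the hanging rod; axes as the rack's.
- tray: Shallow blue enamelled draining tray, fixed, 130 (x) by 180 (y) mm outside, walls 4 mm thick and 12 mm high. Origin: centre of its underside; its inner floor is 4 mm above the bench.
- pan: Bystander: small dark steel melting pan with a wire handle, 72 mm across. Not to be moved.
- jar: Bystander: amber glass jar, 60 mm across, 85 mm high. Not to be moved.
- clamp: Bystander: wooden ring clamp lying down, 22 x 120 x 18 mm. Not to be moved.
Things that resemble listed ones, but are neither listed nor needed, are in the scene too. There is more than one size of the tray; the job needs the smaller.

How it is judged:
By the outcome, as a careful person would: the job done as asked, in the order asked, and still so for the second after the job is handed in, with the robot touching nothing.
It also fails if it takes over 69 s, if anything falls off the work surface, if the arm or the gripper's body presses on something with over 40 N, if the wrist force passes 120 N, or if a joint passes its speed limit or range.

## Working session

There is one attempt and no reset: what is moved stays moved. The work goes in short steps, Python scripts to look and compute and a tool call to move; the robot and the scene stay as the last step left them, time stands still between calls to the robot, and variables do not carry over. Pictures are saved under pics/ and viewed, at most 13 in all, crops included, and the job is handed in when it is done.

Besides the shell and the picture viewer there is one more tool, called as name(argument=value, ...) on one line, values as JSON. carry_out: Moves the arm, as the interface text tells. Its arguments: {"type":"object","properties":{"series":{"type":"array","items":{"type":"array","items":{"type":"array","items":{"type":"number"}}}},"gripper":{"type":"number"}},"required":["series"]}

```bash
mkdir -p pics
cat > h.py <<'E'
import numpy as np, cv2
from scipy.spatial.transform import Rotation as R
from plant import read_state, viewer, workorder
def grab(name, save=None):
    s=read_state(); f=viewer.grab_frame(name)
    if name=="wrist":
        T=np.eye(4);T[:3,:3]=R.from_quat(s["tool_rot"]).as_matrix();T[:3,3]=s["tcp_pos"]
        f["pose"]=T@np.array(f["hand_eye"])
    f["pose"]=np.array(f["pose"])
    if save: 
        cv2.imwrite("pics/%s.png"%save,f["image"])
        np.savez("pics/%s.npz"%save,**{k:np.array(f[k]) for k in("fx","fy","cx","cy","dist_coeffs","pose")})
    return f
def load(n): return dict(np.load("pics/%s.npz"%n))
def K(f): return np.array([[f["fx"],0,f["cx"]],[0,f["fy"],f["cy"]],[0,0,1]],float)
def ray(f,px):
    p=cv2.undistortPoints(np.array(px,float).reshape(-1,1,2),K(f),np.array(f["dist_coeffs"],float)).reshape(-1,2)
    d=np.c_[p[:,0],-p[:,1],-np.ones(len(p))]@f["pose"][:3,:3].T
    return f["pose"][:3,3],d
def at_z(f,px,z):
    o,d=ray(f,px); z=np.broadcast_to(z,len(d)); return o+d*((z-o[2])/d[:,2])[:,None]
def proj(f,P):
    T=np.linalg.inv(f["pose"]); p=np.array(P,float).reshape(-1,3)@T[:3,:3].T+T[:3,3]
    p=p*[1,-1,-1]
    return cv2.projectPoints(p,np.zeros(3),np.zeros(3),K(f),np.array(f["dist_coeffs"],float))[0].reshape(-1,2)
E
python3 - <<'E'
from h import *
for n in("scene","side"):
    f=grab(n,n); print(n,f["pose"][:3,3].round(3),f["fx"],np.array(f["dist_coeffs"]))
s=read_state();print(s["tcp_pos"],s["tool_rot"],s["time"])
E
```

```text
scene [ 0.999 -0.23   0.981] 370.01766728175056 [-0.08343417  0.          0.          0.          0.        ]
side [0.284 1.07  1.107] 493.2052544171957 [-0.05661753  0.          0.          0.          0.        ]
[0.17277267 0.52190239 0.23820806] [ 1.59215035e-01  9.87243717e-01 -6.00115691e-04 -2.35286033e-04] 0.1
```

View pics/scene.png

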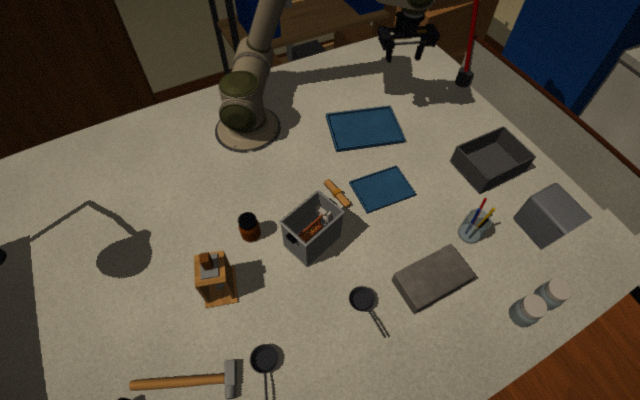

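View pics/side.png

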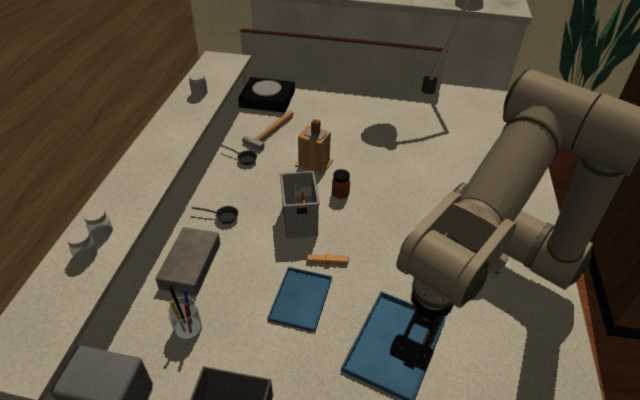

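Run:
```python
import cv2,numpy as np
a=cv2.imread("pics/scene.png")[160:310,180:420]; b=cv2.imread("pics/side.png")[110:335,230:370]
a=cv2.resize(a,None,fx=2.0,fy=2.0,interpolation=3)
a=cv2.resize(cv2.imread("pics/scene.png")[165:310,190:355],None,fx=2.8,fy=2.8,interpolation=3)
b=cv2.resize(b,None,fx=2.4,fy=2.4,interpolation=3)
o=np.zeros((600,800,3),np.uint8);o[:a.shape[0],:a.shape[1]]=a;o[:b.shape[0],464:464+b.shape[1]]=b
o=cv2.convertScaleAbs(o,alpha=1.5,beta=10)
cv2.imwrite("pics/c1.png",o);print(a.shape,b.shape)
```

```text
(406, 462, 3) (540, 336, 3)
```

View pics/c1.png

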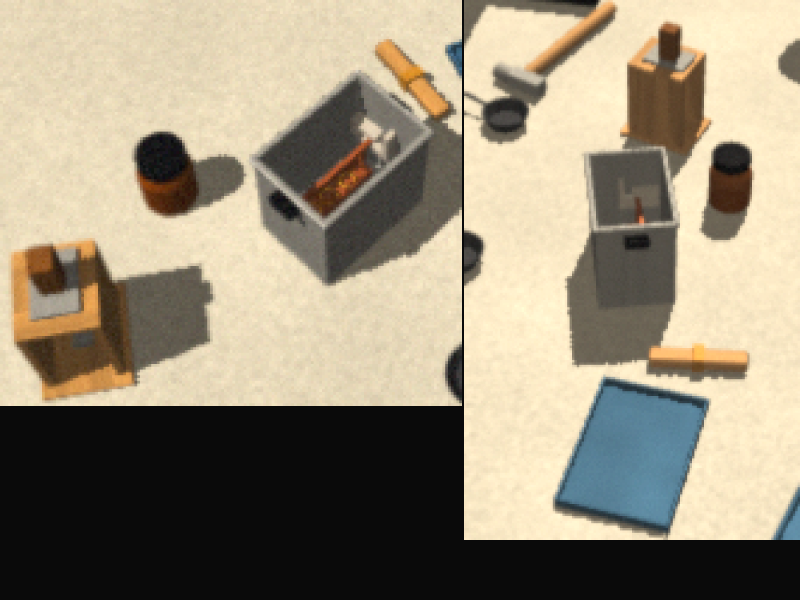

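Run:
```python
from h import *
A=load("scene");B=load("side")
sc=lambda p:np.array(p)/2.8+[190,165]
sd=lambda p:(np.array(p)-[464,0])/2.4+[230,110]
def show(n,P):
    print(n,P[:,:2].round(3).tolist(),"c",P[:,:2].mean(0).round(4),"edges",[(round(np.linalg.norm(e),3),round(np.degrees(np.arctan2(e[1],e[0])),1)) for e in np.diff(P[:,:2],axis=0,append=P[:1,:2])])
show("tankA",at_z(A,sc([(252,158),(362,72),(432,128),(330,225)]),.14))
show("tankB",at_z(B,sd([(585,152),(666,148),(678,230),(588,230)]),.14))
show("trayB",at_z(B,sd([(607,380),(708,400),(668,530),(556,508)]),.012))
show("trayA",at_z(A,[(350,182),(397,167),(416,190),(367,211)],.012))
show("rackA",at_z(A,sc([(12,248),(97,240),(117,325),(15,340)]),.128))
show("rackB",at_z(B,sd([(628,67),(665,38),(707,47),(694,80)]),.128))
show("shoulderA",at_z(A,sc([(30,262),(78,250),(82,313),(33,320)]),.132))
show("handletop",np.r_[at_z(A,sc([(42,250)]),.182),at_z(B,sd([(671,27)]),.182)])
```

```text
tankA [[0.507, -0.083], [0.465, 0.056], [0.555, 0.086], [0.604, -0.048]] c [0.533  0.0028] edges [(np.float64(0.145), np.float64(106.7)), (np.float64(0.095), np.float64(18.2)), (np.float64(0.143), np.float64(-70.0)), (np.float64(0.103), np.float64(-160.6))]
tankB [[0.602, -0.053], [0.503, -0.082], [0.459, 0.065], [0.564, 0.087]] c [0.5319 0.0043] edges [(np.float64(0.104), np.float64(-163.8)), (np.float64(0.153), np.float64(106.5)), (np.float64(0.107), np.float64(11.6)), (np.float64(0.145), np.float64(-74.6))]
trayB [[0.517, 0.203], [0.394, 0.209], [0.407, 0.389], [0.53, 0.386]] c [0.462  0.2967] edges [(np.float64(0.123), np.float64(177.3)), (np.float64(0.181), np.float64(86.1)), (np.float64(0.124), np.float64(-1.4)), (np.float64(0.184), np.float64(-94.2))]
trayA [[0.399, 0.206], [0.416, 0.381], [0.525, 0.382], [0.521, 0.197]] c [0.465  0.2914] edges [(np.float64(0.176), np.float64(84.4)), (np.float64(0.109), np.float64(0.6)), (np.float64(0.186), np.float64(-91.1)), (np.float64(0.123), np.float64(175.6))]
rackA [[0.488, -0.316], [0.516, -0.243], [0.602, -0.256], [0.575, -0.34]] c [ 
[... 156 characters left out ...]
09), np.float64(164.4))]
rackB [[0.592, -0.261], [0.555, -0.342], [0.492, -0.332], [0.496, -0.25]] c [ 0.5337 -0.2963] edges [(np.float64(0.089), np.float64(-114.5)), (np.float64(0.064), np.float64(171.2)), (np.float64(0.083), np.float64(87.0)), (np.float64(0.097), np.float64(-6.6))]
shoulderA [[0.511, -0.305], [0.52, -0.262], [0.579, -0.279], [0.566, -0.32]] c [ 0.5442 -0.2916] edges [(np.float64(0.044), np.float64(79.2)), (np.float64(0.062), np.float64(-15.9)), (np.float64(0.043), np.float64(-107.8)), (np.float64(0.057), np.float64(164.9))]
handletop [[0.534, -0.288], [0.537, -0.293]] c [ 0.5356 -0.2903] edges [(np.float64(0.006), np.float64(-53.2)), (np.float64(0.006), np.float64(126.8))]
```

carry_out(series=[[[1,-1.5,2,-1],[2,-3,4,-2],[3,-4.5,5,-3],[4,-6,6,-4],[5,-7.5,6,-5],[6,-9,6,-6],[7,-10.5,6,-7],[8,-12,6,-8],[9,-13.5,6,-9],[9.5,-15,6,-10],[10,-16.5,6,-10.75],[10.5,-17.4,6,-10.75],[10.5,-17.4,6,-10.75],[10.5,-17.4,6,-10.75],[10.5,-17.4,6,-10.75]]])

```text
time: 1.6
tcp_pos: [0.4888, -0.0021, 0.4176]
tool_rot: [0.791, 0.612, -0.001, -0.001]
wrist_force: [-0.3, 1.1, 0.7]
finger_gap: 0.0877
finger_force: 0.0
```

Run:
```python
from h import *
f=grab("wrist","w1"); print(np.array(f["hand_eye"]).round(3).tolist(),f["pose"].round(3).tolist(),f["fx"],np.array(f["dist_coeffs"]))
s=read_state();print(s["time"],s["joints"])
cv2.imwrite("pics/w1b.png",cv2.convertScaleAbs(f["image"],alpha=1.4,beta=10))
```

```text
[[0.001, 0.957, 0.289, 0.074], [1.0, -0.001, -0.0, -0.001], [0.0, 0.289, -0.957, -0.145], [0.0, 0.0, 0.0, 1.0]] [[0.968, 0.238, 0.075, 0.507], [-0.25, 0.927, 0.28, 0.07], [-0.003, -0.289, 0.957, 0.563], [0.0, 0.0, 0.0, 1.0]] 329.889103657615 [-0.02764433  0.          0.          0.          0.        ]
1.65 [-2.44446847e-01  2.03844662e-01  1.04835397e+00  1.61513304e-04
  1.89098978e+00  7.54873165e-03]
```

View pics/w1b.png

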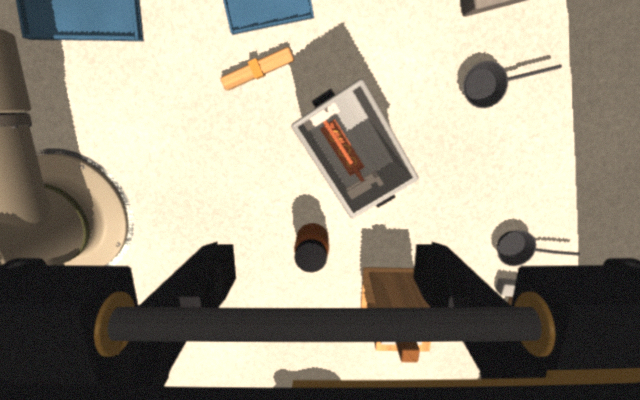

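Run:
```python
from h import *
a=cv2.imread("pics/w1b.png")[70:225,280:430]
cv2.imwrite("pics/c2.png",cv2.convertScaleAbs(cv2.resize(a,(581,600),interpolation=2),alpha=1.2))
```

```text
(no output)
```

View pics/c2.png

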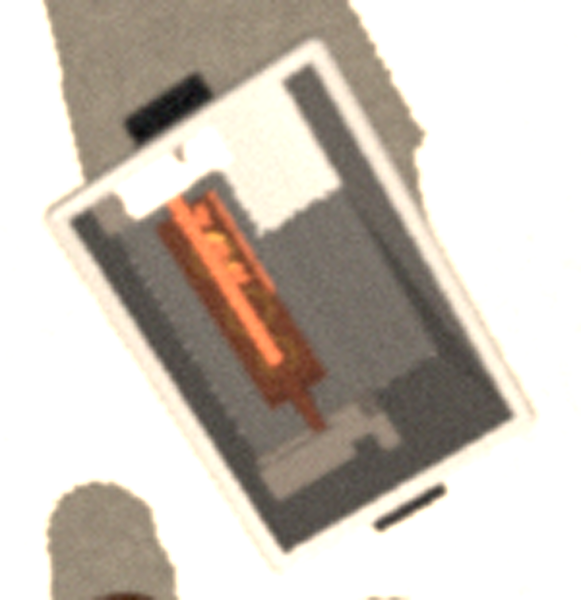

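Run:
```python
from h import *
f=load("w1"); c=lambda p:np.array(p,float)/3.873+[280,70]
P=at_z(f,c([(47,215),(318,40),(535,415),(280,570)]),.14)[:,:2]
Q=at_z(f,c([(70,215),(308,62),(514,415),(286,550)]),.14)[:,:2]
for X in(P,Q):
    print(X.round(4).tolist(),X.mean(0).round(4),[(round(np.linalg.norm(e),3),round(np.degrees(np.arctan2(e[1],e[0])),1)) for e in np.diff(X,axis=0,append=X[:1])])
C=(P.mean(0)+Q.mean(0))/2
v=(P[2]+P[3]-P[0]-P[1]); w=(P[1]+P[2]-P[0]-P[3])
yaw=np.arctan2(-v[0],v[1])+np.pi if 0 else np.arctan2(v[0],-v[1]); print("yaw",np.degrees(yaw),np.degrees(np.arctan2(w[1],w[0])))
M=np.array([[np.cos(yaw),np.sin(yaw)],[-np.sin(yaw),np.cos(yaw)]])
for n,p,z in(("barup",(176,198),.069),("barmid",(230,282),.069),("barlow",(280,362),.069),("barend",(320,428),.069),("notch",(376,438),.078),("hangL",(260,465),.078),("hangR",(398,440),.078)):
    w=at_z(f,c([p]),z)[0,:2]; print(n,w.round(4),(M@(w-C)).round(4))
```

```text
[[0.4601, 0.0528], [0.5568, 0.0832], [0.6019, -0.0519], [0.5056, -0.0846]] [ 5.311e-01 -1.000e-04] [(np.float64(0.101), np.float64(17.5)), (np.float64(0.142), np.float64(-71.6)), (np.float64(0.102), np.float64(-161.2)), (np.float64(0.145), np.float64(108.3))]
[[0.4673, 0.0509], [0.5523, 0.0776], [0.595, -0.0502], [0.5093, -0.0779]] [5.31e-01 1.00e-04] [(np.float64(0.089), np.float64(17.4)), (np.float64(0.135), np.float64(-71.5)), (np.float64(0.09), np.float64(-162.0)), (np.float64(0.136), np.float64(108.1))]
yaw 18.385954571452416 18.11216392468518
barup [0.501  0.0438] [-0.0147  0.0511]
barmid [0.5132 0.0082] [-0.0143  0.0134]
barlow [ 0.5248 -0.0267] [-0.0144 -0.0234]
barend [ 0.5342 -0.0564] [-0.0148 -0.0545]
notch [ 0.554  -0.0634] [ 0.0018 -0.0674]
hangL [ 0.5076 -0.0628] [-0.042  -0.0522]
hangR [ 0.5621 -0.0664] [ 0.0086 -0.0728]
```

carry_out(series=[[[0.4,-1.4,-0.7,0],[0.7,-2.8,-1.4,0],[1.1,-4.2,-2.1,0],[1.4,-5.6,-2.8,0],[1.4,-6.7,-3.4,0],[1.4,-6.7,-3.4,0],[1.4,-6.7,-3.4,0],[1.4,-6.7,-3.4,0]]])

```text
time: 2.45
tcp_pos: [0.5301, -0.1991, 0.3181]
tool_rot: [0.789, 0.614, 0.0, 0.001]
wrist_force: [0.8, 0.3, 0.1]
finger_gap: 0.088
finger_force: 0.0
```

Run:
```python
from h import *
f=grab("wrist","w2")
s=read_state();print(s["time"],s["tcp_pos"])
a=f["image"][130:330,240:480]
cv2.imwrite("pics/w2b.png",cv2.convertScaleAbs(cv2.resize(a,(720,600),interpolation=2),alpha=1.3,beta=5))
```

```text
2.5 [ 0.53014848 -0.19919244  0.31811701]
```

View pics/w2b.png

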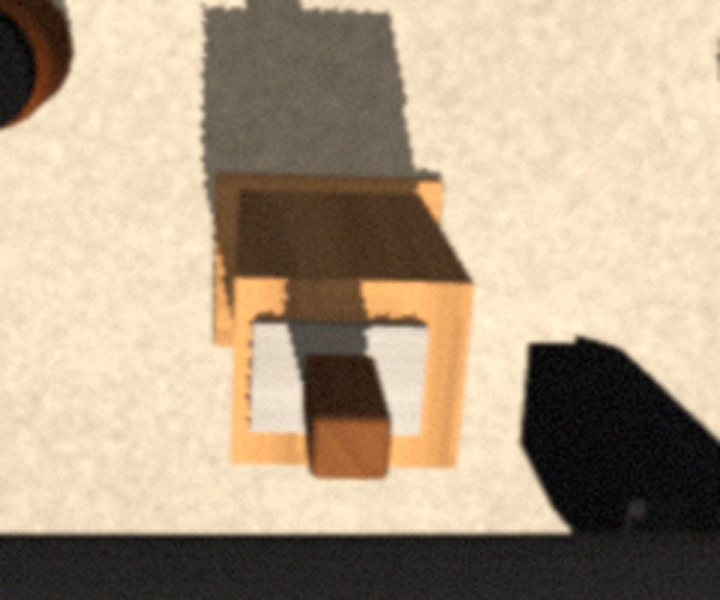

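```bash
python3 - <<'E'
from h import *
f=load("w2"); c=lambda p:np.array(p,float)/3+[240,130]
def show(n,p,z):
    X=at_z(f,c(p),z)[:,:2]
    print(n,X.round(4).tolist(),"c",X.mean(0).round(4),[(round(np.linalg.norm(e),4),round(np.degrees(np.arctan2(e[1],e[0])),1)) for e in np.diff(X,axis=0,append=X[:1])]); return X
S=show("shoulder",[(250,322),(428,322),(420,436),(248,432)],.132)
T=show("plate",[(236,282),(472,282),(457,466),(232,464)],.128)
H=show("htop",[(307,416),(388,418),(388,476),(314,476)],.182)
show("base",[(214,176),(442,178)],.0)
A=load("scene")
for z in(.06,.09,.11):print(at_z(A,np.array([(85,340)])/2.8+[190,165],z))
E
python3 - <<'E'
import cv2
a=cv2.imread("pics/scene.png")[240:315,185:250]
b=cv2.imread("pics/side.png")[112:180,285:345]
import numpy as np
a=cv2.resize(a,(390,450),interpolation=2);b=cv2.resize(b,(397,450),interpolation=2)
cv2.imwrite("pics/c3.png",cv2.convertScaleAbs(np.hstack([a,b]),alpha=1.8,beta=15))
E
```

```text
shoulder [[0.5128, -0.2633], [0.5753, -0.2791], [0.5634, -0.3239], [0.5011, -0.3064]] c [ 0.5381 -0.2932] [(np.float64(0.0645), np.float64(-14.2)), (np.float64(0.0464), np.float64(-104.8)), (np.float64(0.0647), np.float64(164.3)), (np.float64(0.0446), np.float64(74.9))]
plate [[0.5113, -0.2485], [0.5941, -0.2695], [0.5749, -0.3426], [0.4912, -0.3204]] c [ 0.5429 -0.2952] [(np.float64(0.0854), np.float64(-14.2)), (np.float64(0.0756), np.float64(-104.7)), (np.float64(0.0866), np.float64(165.2)), (np.float64(0.0746), np.float64(74.4))]
htop [[0.5277, -0.2783], [0.5524, -0.2854], [0.5481, -0.3059], [0.5249, -0.3]] c [ 0.5383 -0.2924] [(np.float64(0.0257), np.float64(-15.8)), (np.float64(0.021), np.float64(-101.8)), (np.float64(0.024), np.float64(165.7)), (np.float64(0.0218), np.float64(82.8))]
base [[0.5007, -0.2395], [0.6075, -0.2674]] c [ 0.5541 -0.2534] [(np.float64(0.1104), np.float64(-14.7)), (np.float64(0.1104), np.float64(165.3))]
[[ 0.57090822 -0.28976915  0.06      ]]
[[ 0.58485275 -0.28782236  0.09      ]]
[[ 0.59414911 -0.28652449  0.11      ]]
```

View pics/c3.png

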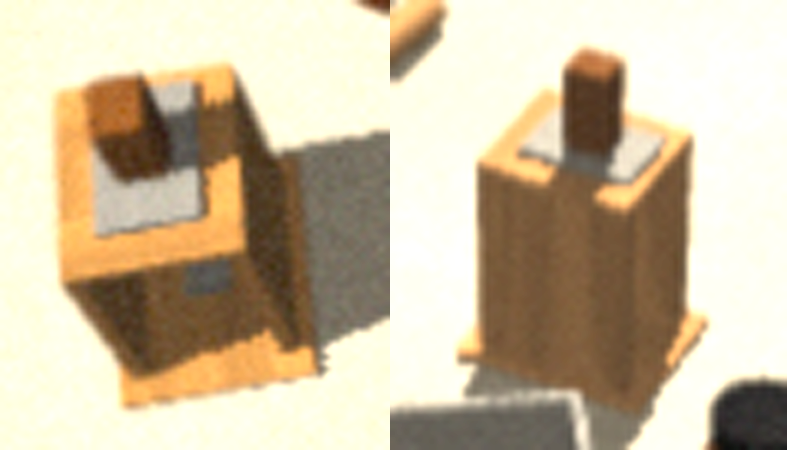

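carry_out(series=[[[0.1,-1.2,0,-0.07],[0.2,-2.4,-0.5,-0.07],[0.27,-3.12,-1.5,-0.07],[0.27,-3.12,-2.8,-0.07],[0.27,-3.12,-4.0,-0.07],[0.27,-3.12,-5.0,-0.07],[0.27,-3.12,-5.6,-0.07],[0.27,-3.12,-6.0,-0.07],[0.27,-3.12,-6.0,-0.07],[0.27,-3.12,-6.0,-0.07]]])

```text
time: 3.5
tcp_pos: [0.5386, -0.2944, 0.138]
tool_rot: [0.793, 0.61, 0.0, 0.001]
wrist_force: [0.6, -0.1, 0.3]
finger_gap: 0.0881
finger_force: 0.0
```

carry_out(series=[[[0,0,0,0],[0,0,0,0],[0,0,0,0],[0,0,0,0],[0,0,0,0],[0,0,0,0],[0,0,0,0],[0,0,0,0]]], gripper=1)

```text
time: 4.3
tcp_pos: [0.538, -0.2945, 0.1367]
tool_rot: [0.793, 0.61, 0.0, 0.0]
wrist_force: [3.2, -0.9, -0.2]
finger_gap: 0.0263
finger_force: 1.2
```

carry_out(series=[[[0,0,0,0],[0,0,0,0],[0,0,0,0],[0,0,0,0]]])

```text
time: 4.7
tcp_pos: [0.538, -0.2945, 0.1367]
tool_rot: [0.793, 0.61, 0.0, 0.0]
wrist_force: [0.4, -0.2, -0.2]
finger_gap: 0.0261
finger_force: 29.9
```

carry_out(series=[[[0,0,0.2,0],[0,0,0.5,0],[0,0,1.0,0],[0,0,1.7,0],[0,0,2.4,0],[0,0,3.1,0],[0,0,3.8,0],[0,0,4.5,0],[0,0,5.1,0],[0,0,5.5,0],[0,0,5.5,0],[0,0,5.5,0]]])

```text
time: 5.9
tcp_pos: [0.5379, -0.2944, 0.3016]
tool_rot: [0.793, 0.61, -0.0, -0.0]
wrist_force: [-0.4, 0.7, -1.9]
finger_gap: 0.0254
finger_force: 29.9
```

carry_out(series=[[[-0.1,0.7,0,0.3],[-0.2,1.6,0,0.7],[-0.4,2.6,0,1.2],[-0.5,3.6,0,1.7],[-0.7,4.6,0,2.2],[-0.9,5.6,0,2.7],[-1.1,6.6,0,3.2],[-1.2,7.6,0,3.6],[-1.35,8.4,0,3.9],[-1.44,9.1,0,4.11],[-1.44,9.42,0,4.11],[-1.44,9.42,0,4.11],[-1.44,9.42,0,4.11],[-1.44,9.42,0,4.11]]])

```text
time: 7.3
tcp_pos: [0.495, -0.0128, 0.3015]
tool_rot: [0.588, 0.809, -0.0, -0.0]
wrist_force: [0.4, -0.3, -1.7]
finger_gap: 0.0258
finger_force: 29.9
```

Run:
```python
from h import *
f=grab("wrist","w3");g=grab("scene","s3")
s=read_state();print(s["time"],s["tcp_pos"],2*np.degrees(np.arctan2(s["tool_rot"][1],s["tool_rot"][0])))
a=cv2.resize(f["image"][40:340,180:460],(560,600),interpolation=2)
b=cv2.resize(g["image"][150:270,270:350],(240,360),interpolation=2); b=cv2.copyMakeBorder(b,0,240,0,0,0)
cv2.imwrite("pics/w3b.png",cv2.convertScaleAbs(np.hstack([a,b]),alpha=1.4,beta=5))
```

```text
7.4 [ 0.4949243  -0.01266242  0.30155404] 107.9227931287394
```

View pics/w3b.png

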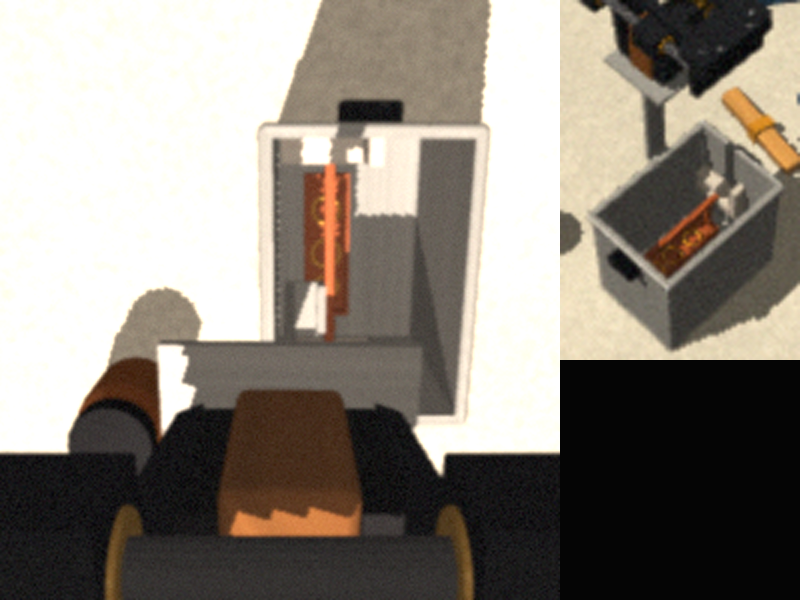

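Run:
```python
from h import *
f=load("w3"); s=read_state()
q=lambda P:((proj(f,P)-[180,40])*2).round(0).tolist()
def fr(c,yaw,pts):
    y=np.radians(yaw);return [(c[0]+np.cos(y)*a-np.sin(y)*b,c[1]+np.sin(y)*a+np.cos(y)*b,z) for a,b,z in pts]
T=lambda *p:fr((.531,0),18.1,p)
print("inner",q(T((-.046,.068,.14),(.046,.068,.14),(.046,-.068,.14))),"outer",q(T((-.049,.071,.14),(.049,.071,.14),(.049,-.071,.14))))
print("bar edges y=.04,-.03",q(T((-.0174,.04,.069),(-.0114,.04,.069),(-.0174,-.03,.069),(-.0114,-.03,.069))))
p=s["tcp_pos"]; Rr=lambda *a:fr((p[0],p[1]),107.92-90,[(x,y,z+p[2]-.128) for x,y,z in a])
print("hook tip top",q(Rr((.0115,.01,.01),(.015,.01,.01),(.015,-.01,.01))),"floor",q(Rr((.015,.01,.003),(.002,.01,.003))),"shank",q(Rr((-.002,.01,.04),(.002,.01,.04))))
print("shoulder",q(Rr((-.032,.022,.122),(.032,.022,.122))))
i=np.array([(274,139),(474,139)])/2+[180,40]; o=np.array([(259,125),(489,125),(465,423)])/2+[180,40]
I=at_z(f,i,.14)[:,:2];O=at_z(f,o,.14)[:,:2]
b=at_z(f,np.array([(331,170),(330,290)])/2+[180,40],.069)[:,:2]
y=np.radians(18.1);M=np.array([[np.cos(y),np.sin(y)],[-np.sin(y),np.cos(y)]])
for n,X in(("I",I),("O",O),("bar",b),("tcp",np.array([p[:2]]))):print(n,((X-[.531,0])@M.T*1000).round(1).tolist())
```

```text
inner [[273.0, 138.0], [477.0, 138.0], [456.0, 415.0]] outer [[266.0, 131.0], [485.0, 131.0], [462.0, 421.0]]
bar edges y=.04,-.03 [[327.0, 187.0], [338.0, 187.0], [325.0, 306.0], [335.0, 306.0]]
hook tip top [[318.0, 288.0], [327.0, 288.0], [326.0, 335.0]] floor [[326.0, 284.0], [295.0, 284.0]] shank [[285.0, 308.0], [296.0, 308.0]]
shoulder [[159.0, 350.0], [423.0, 350.0]]
I [[-45.4, 67.4], [44.5, 67.4]]
O [[-52.1, 73.5], [50.8, 73.5], [50.9, -72.2]]
bar [[-15.2, 49.1], [-14.7, -20.0]]
tcp [[-38.2, -0.8]]
```

carry_out(series=[[[0,0,-0.3,0],[0,0,-0.8,0],[0,0,-1.3,0],[0,0,-1.8,0],[0,0,-2.3,0],[0,0,-2.8,0],[0,0,-3.3,0],[0,0,-3.7,0],[0,0,-4.0,0],[0,0,-4.2,0],[0,0,-4.36,0],[0,0,-4.36,0],[0,0,-4.36,0]]])

```text
time: 8.7
tcp_pos: [0.495, -0.012, 0.1712]
tool_rot: [0.588, 0.809, 0.0, 0.0]
wrist_force: [0.0, 0.2, -1.6]
finger_gap: 0.026
finger_force: 29.9
```

carry_out(series=[[[0.1,0.03,0,0],[0.2,0.065,0,0],[0.3,0.097,0,0],[0.4,0.13,0,0],[0.51,0.165,0,0],[0.51,0.165,0,0],[0.51,0.165,0,0]]])

```text
time: 9.4
tcp_pos: [0.5101, -0.0069, 0.1709]
tool_rot: [0.588, 0.809, -0.0, -0.0]
wrist_force: [0.2, 0.4, -2.3]
finger_gap: 0.0256
finger_force: 29.9
```

carry_out(series=[[[0.03,0.01,0,0],[0.06,0.02,0,0],[0.09,0.03,0,0],[0.12,0.039,0,0],[0.15,0.049,0,0],[0.18,0.058,0,0]]])

```text
time: 10.0
tcp_pos: [0.5154, -0.0052, 0.1709]
tool_rot: [0.588, 0.809, -0.0, -0.0]
wrist_force: [-1.3, -0.6, -0.1]
finger_gap: 0.0258
finger_force: 29.9
```

carry_out(series=[[[0.03,0.01,0,0],[0.06,0.02,0,0],[0.09,0.03,0,0],[0.12,0.039,0,0],[0.15,0.049,0,0],[0.18,0.058,0,0],[0.21,0.068,0,0],[0.24,0.078,0,0]]])

```text
time: 10.8
tcp_pos: [0.5228, -0.0029, 0.1709]
tool_rot: [0.588, 0.809, -0.0, 0.0]
wrist_force: [-1.2, -0.3, -1.2]
finger_gap: 0.0257
finger_force: 29.9
```

carry_out(series=[[[0.015,0.005,0,0],[0.03,0.01,0,0],[0.045,0.015,0,0],[0.06,0.02,0,0],[0.06,0.02,0,0]]])

```text
time: 11.3
tcp_pos: [0.5246, -0.0022, 0.1709]
tool_rot: [0.588, 0.809, 0.0, 0.0]
wrist_force: [-0.3, -0.1, -1.8]
finger_gap: 0.0255
finger_force: 29.9
```

carry_out(series=[[[0.01,0.003,0,0],[0.02,0.006,0,0],[0.03,0.01,0,0]]])

```text
time: 11.6
tcp_pos: [0.5254, -0.002, 0.1709]
tool_rot: [0.588, 0.809, -0.0, -0.0]
wrist_force: [-1.2, -0.9, -1.6]
finger_gap: 0.0258
finger_force: 29.9
```

carry_out(series=[[[0.01,0.003,0,0],[0.02,0.006,0,0],[0.03,0.01,0,0]]])

```text
time: 11.9
tcp_pos: [0.5263, -0.0017, 0.1709]
tool_rot: [0.588, 0.809, -0.0, -0.0]
wrist_force: [-1.5, -1.1, 0.3]
finger_gap: 0.0257
finger_force: 29.9
```

carry_out(series=[[[0.01,0.003,0,0],[0.02,0.006,0,0],[0.03,0.01,0,0]]])

```text
time: 12.2
tcp_pos: [0.5269, -0.0015, 0.1709]
tool_rot: [0.588, 0.809, -0.0, -0.0]
wrist_force: [-3.8, -2.5, 0.3]
finger_gap: 0.0259
finger_force: 29.9
```

carry_out(series=[[[0.007,0.002,0,0],[0.014,0.005,0,0]]])

```text
time: 12.4
tcp_pos: [0.5271, -0.0014, 0.1709]
tool_rot: [0.588, 0.809, -0.001, -0.0]
wrist_force: [-5.1, -3.6, 0.5]
finger_gap: 0.0258
finger_force: 30.0
```

carry_out(series=[[[-0.03,-0.009,0,0],[-0.06,-0.018,0,0],[-0.06,-0.018,0.1,0],[-0.06,-0.018,0.25,0],[-0.06,-0.018,0.4,0],[-0.06,-0.018,0.45,0],[-0.06,-0.018,0.45,0]]])

```text
time: 13.1
tcp_pos: [0.526, -0.0017, 0.1848]
tool_rot: [0.588, 0.809, 0.0, 0.0]
wrist_force: [0.2, 0.8, -0.9]
finger_gap: 0.0259
finger_force: 29.9
```

carry_out(series=[[[0,0,0.03,0],[0,0,0.06,0],[0,0,0.09,0],[0,0,0.12,0],[0,0,0.15,0],[0,0,0.18,0],[0,0,0.18,0]]])

```text
time: 13.8
tcp_pos: [0.5258, -0.0018, 0.1899]
tool_rot: [0.588, 0.809, -0.0, -0.0]
wrist_force: [-0.4, -0.1, -2.9]
finger_gap: 0.0254
finger_force: 29.9
```

carry_out(series=[[[0,0,0.03,0],[0,0,0.06,0],[0,0,0.09,0],[0,0,0.12,0],[0,0,0.12,0]]])

```text
time: 14.3
tcp_pos: [0.5258, -0.0018, 0.1936]
tool_rot: [0.588, 0.809, -0.0, 0.0]
wrist_force: [0.3, -1.0, -3.7]
finger_gap: 0.0262
finger_force: 29.9
```

carry_out(series=[[[0,0,0.03,0],[0,0,0.06,0],[0,0,0.1,0],[0,0,0.15,0],[0,0,0.15,0]]])

```text
time: 14.8
tcp_pos: [0.5258, -0.0018, 0.1982]
tool_rot: [0.588, 0.809, -0.0, 0.0]
wrist_force: [1.2, 0.2, -2.6]
finger_gap: 0.0259
finger_force: 29.9
```

carry_out(series=[[[0,0,0.1,0],[0,0,0.25,0],[0,0,0.45,0],[0,0,0.75,0],[0,0,1.1,0],[0,0,1.45,0],[0,0,1.8,0],[0,0,2.15,0],[0,0,2.5,0],[0,0,2.85,0],[0,0,3.2,0],[0,0,3.55,0],[0,0,3.9,0],[0,0,4.2,0],[0,0,4.4,0],[0,0,4.5,0],[0,0,4.6,0],[0,0,4.6,0],[0,0,4.6,0]]])

```text
time: 16.7
tcp_pos: [0.5258, -0.0018, 0.3357]
tool_rot: [0.588, 0.809, -0.0, -0.0]
wrist_force: [-0.0, 0.5, -4.1]
finger_gap: 0.0257
finger_force: 29.9
```

Run:
```python
from h import *
f=grab("wrist","w4");g=grab("scene","s4")
s=read_state();print(s["time"],s["tcp_pos"],s["wrist_force"],s["joints"])
a=cv2.resize(f["image"][0:340,100:540],(550,425),interpolation=2); a=cv2.copyMakeBorder(a,0,175,0,0,0)
b=cv2.resize(g["image"][80:250,270:350],(250,531),interpolation=2); b=cv2.copyMakeBorder(b,0,69,0,0,0)
cv2.imwrite("pics/w4b.png",cv2.convertScaleAbs(np.hstack([a,b]),alpha=1.4,beta=5))
```

```text
16.8 [ 0.52574003 -0.00174598  0.33561928] [ 0.36486784  0.24432565 -3.2523119 ] [-2.28725446e-01  2.86728636e-01  1.16216841e+00  1.55861499e-05
  1.69340839e+00 -5.42824117e-01]
```

View pics/w4b.png

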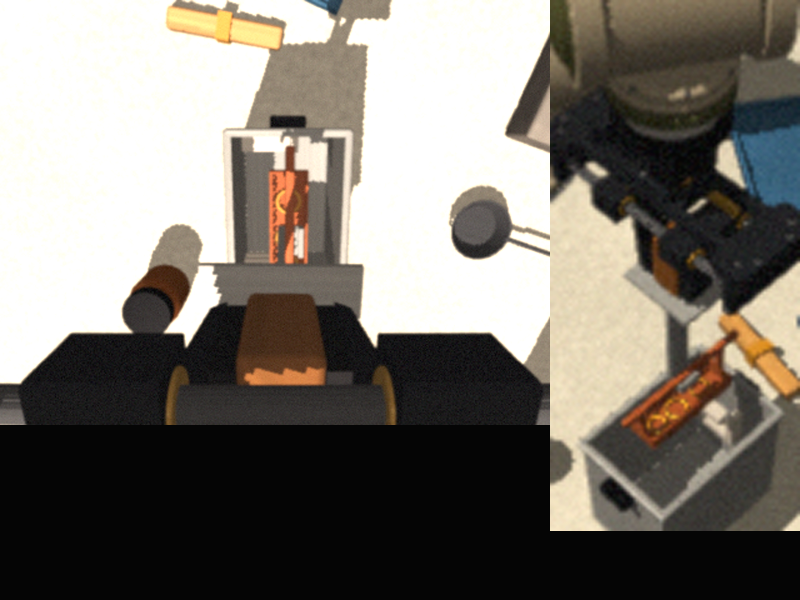

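carry_out(series=[[[-0.02,0.1,0,0],[-0.07,0.3,0,-0.05],[-0.14,0.6,0,-0.1],[-0.23,1.0,0,-0.2],[-0.34,1.5,0,-0.35],[-0.48,2.1,0,-0.5],[-0.62,2.7,0,-0.7],[-0.78,3.4,0,-0.9],[-0.94,4.1,0,-1.1],[-1.1,4.8,0,-1.3],[-1.26,5.5,0,-1.5],[-1.42,6.2,0,-1.7],[-1.58,6.9,0,-1.9],[-1.72,7.5,0,-2.1],[-1.86,8.1,0,-2.25],[-1.97,8.6,0,-2.4],[-2.07,9.0,0,-2.5],[-2.15,9.35,0,-2.55],[-2.2,9.6,0,-2.6],[-2.24,9.78,0,-2.6]]])

```text
time: 18.8
tcp_pos: [0.4584, 0.2923, 0.3359]
tool_rot: [0.724, 0.69, -0.0, -0.0]
wrist_force: [-0.7, 0.1, -4.0]
finger_gap: 0.0259
finger_force: 29.9
```

carry_out(series=[[[-0.02,0.06,0,0],[-0.02,0.08,0,0],[-0.02,0.08,0,0],[-0.02,0.08,0,0],[-0.02,0.08,0,0],[-0.02,0.08,0,0]]])

```text
time: 19.4
tcp_pos: [0.4581, 0.2939, 0.336]
tool_rot: [0.724, 0.689, -0.0, -0.0]
wrist_force: [0.4, -0.8, -2.9]
finger_gap: 0.0257
finger_force: 29.9
```

Run:
```python
from h import *
f=grab("wrist","w5")
s=read_state();print(s["time"],s["tcp_pos"],s["wrist_force"],s["joints"],2*np.degrees(np.arctan2(s["tool_rot"][1],s["tool_rot"][0]))-90)
p=s["tcp_pos"];y=np.radians(-2.8)
im=cv2.convertScaleAbs(f["image"],alpha=1.4,beta=5)
C=[(.4635+np.cos(y)*a-np.sin(y)*b,.294+np.sin(y)*a+np.cos(y)*b,.012) for a,b in((-.065,-.09),(.065,-.09),(.065,.09),(-.065,.09))]
cv2.polylines(im,[proj(f,C).round().astype(int)],True,(0,255,0),1)
cv2.imwrite("pics/w5b.png",im)
```

```text
19.45 [0.45806137 0.29391671 0.33595441] [ 0.32125389  0.31294012 -2.80485646] [ 3.52879283e-01  3.21588718e-01  1.11085635e+00 -2.02846453e-06
  1.70915547e+00  4.02010969e-01] -2.815054268800239
```

View pics/w5b.png

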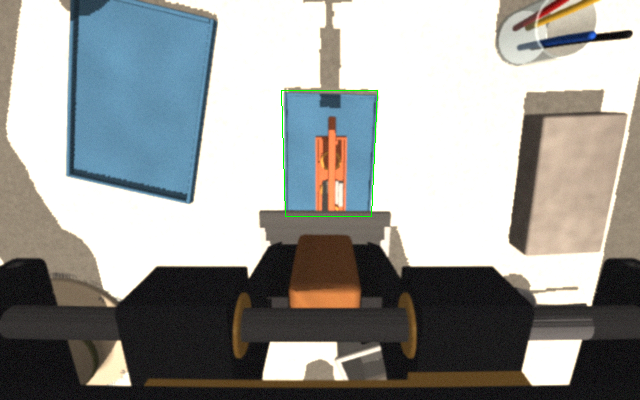

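carry_out(series=[[[0,0,-0.1,0],[0,0,-0.3,0],[0,0,-0.6,0],[0,0,-1.0,0],[0,0,-1.4,0],[0,0,-1.8,0],[0,0,-2.2,0],[0,0,-2.6,0],[0,0,-3.0,0],[0,0,-3.4,0],[0,0,-3.8,0],[0,0,-4.2,0],[0,0,-4.5,0],[0,0,-4.8,0],[0,0,-5.0,0],[0,0,-5.15,0],[0,0,-5.25,0],[0,0,-5.3,0],[0,0,-5.3,0],[0,0,-5.3,0]]])

```text
time: 21.45
tcp_pos: [0.4581, 0.2941, 0.1772]
tool_rot: [0.724, 0.69, 0.0, 0.0]
wrist_force: [0.2, 0.8, -4.2]
finger_gap: 0.0259
finger_force: 29.9
```

carry_out(series=[[[0,0,-0.04,0],[0,0,-0.08,0],[0,0,-0.12,0],[0,0,-0.16,0],[0,0,-0.2,0],[0,0,-0.24,0],[0,0,-0.28,0],[0,0,-0.32,0],[0,0,-0.36,0],[0,0,-0.4,0],[0,0,-0.4,0],[0,0,-0.4,0]]])

```text
time: 22.65
tcp_pos: [0.458, 0.294, 0.165]
tool_rot: [0.724, 0.69, 0.0, 0.0]
wrist_force: [-0.3, -0.2, -2.7]
finger_gap: 0.0257
finger_force: 29.9
```

carry_out(series=[[[0,0,-0.08,0],[0,0,-0.16,0],[0,0,-0.24,0],[0,0,-0.32,0],[0,0,-0.37,0],[0,0,-0.37,0],[0,0,-0.37,0]]])

```text
time: 23.35
tcp_pos: [0.4581, 0.294, 0.1539]
tool_rot: [0.724, 0.69, 0.0, 0.0]
wrist_force: [-0.8, -0.2, -2.4]
finger_gap: 0.0261
finger_force: 29.9
```

Run:
```python
from h import *
f=grab("wrist","w6");g=grab("side","s6")
s=read_state();print(s["time"],s["tcp_pos"],s["wrist_force"])
a=cv2.resize(f["image"][0:300,200:460],(433,500),interpolation=2)
b=cv2.resize(g["image"][200:370,240:360],(353,500),interpolation=2)
cv2.imwrite("pics/w6b.png",cv2.convertScaleAbs(np.hstack([a,b]),alpha=1.4,beta=5))
```

```text
23.45 [0.45809138 0.29407032 0.15396054] [ 0.66731505  0.00565247 -1.82425932]
```

View pics/w6b.png

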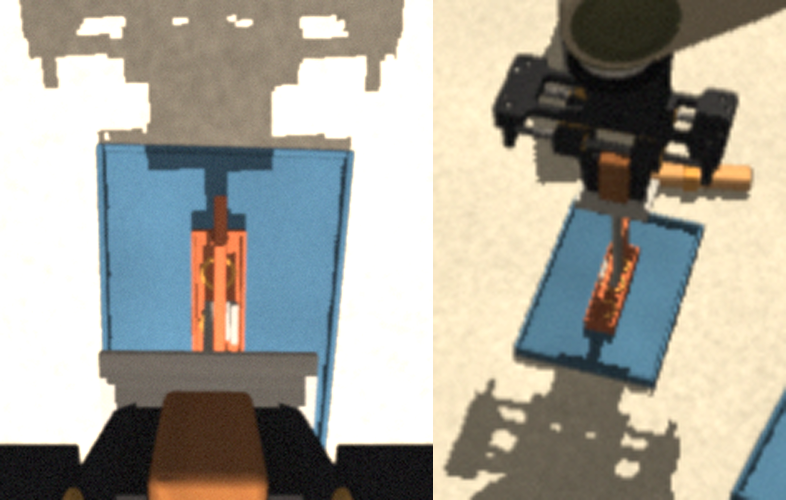

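carry_out(series=[[[-0.05,0,0,0],[-0.12,0.005,0,0],[-0.2,0.01,0,0],[-0.3,0.015,0,0],[-0.4,0.02,0,0],[-0.4,0.02,0,0]]])

```text
time: 24.05
tcp_pos: [0.4456, 0.2947, 0.1539]
tool_rot: [0.724, 0.69, -0.0, -0.0]
wrist_force: [0.4, -0.5, -2.2]
finger_gap: 0.0258
finger_force: 29.9
```

carry_out(series=[[[-0.1,0.005,0,0],[-0.2,0.01,0,0],[-0.3,0.015,0,0],[-0.4,0.02,0,0],[-0.5,0.025,0,0],[-0.58,0.028,0,0],[-0.58,0.028,0,0],[-0.58,0.028,0,0]]])

```text
time: 24.85
tcp_pos: [0.4287, 0.2955, 0.1539]
tool_rot: [0.724, 0.69, 0.0, 0.0]
wrist_force: [-0.2, 0.5, -2.2]
finger_gap: 0.0261
finger_force: 29.9
```

carry_out(series=[[[0,0,0.2,0],[0,0,0.6,0],[0,0,1.2,0],[0,0,1.8,0],[0,0,2.4,0],[0,0,3.0,0],[0,0,3.6,0],[0,0,4.2,0],[0,0,4.7,0],[0,0,4.92,0],[0,0,4.92,0]]])

```text
time: 25.95
tcp_pos: [0.4288, 0.2955, 0.3022]
tool_rot: [0.724, 0.69, 0.001, 0.0]
wrist_force: [-0.2, -0.3, -2.0]
finger_gap: 0.0261
finger_force: 29.9
```

carry_out(series=[[[0.1,-0.4,0,0],[0.25,-1.2,0,-0.1],[0.45,-2.3,0,-0.2],[0.68,-3.5,0,-0.3],[0.9,-4.7,0,-0.4],[1.1,-5.9,0,-0.5],[1.3,-7.1,0,-0.6],[1.55,-8.3,0,-0.7],[1.78,-9.5,0,-0.8],[2.0,-10.7,0,-0.9],[2.2,-11.9,0,-1.0],[2.4,-13.1,0,-1.1],[2.65,-14.3,0,-1.2],[2.87,-15.5,0,-1.3],[3.1,-16.7,0,-1.4],[3.3,-17.8,0,-1.5],[3.47,-18.7,0,-1.5],[3.58,-19.3,0,-1.5],[3.64,-19.6,0,-1.5],[3.64,-19.66,0,-1.5]]])

```text
time: 27.95
tcp_pos: [0.5374, -0.2953, 0.3004]
tool_rot: [0.793, 0.61, -0.0, -0.001]
wrist_force: [-0.9, -0.7, -1.9]
finger_gap: 0.0256
finger_force: 29.9
```

carry_out(series=[[[0,0,0,0],[0,0,0,0],[0,0,0,0]]])

```text
time: 28.25
tcp_pos: [0.5378, -0.2935, 0.3017]
tool_rot: [0.792, 0.61, 0.0, 0.0]
wrist_force: [-0.2, -0.1, -1.4]
finger_gap: 0.026
finger_force: 29.9
```

Run:
```python
from h import *
s=read_state();print(s["time"],s["tcp_pos"],s["wrist_force"],2*np.degrees(np.arctan2(s["tool_rot"][1],s["tool_rot"][0]))-90, (np.array([.538,-.2945,.1367])-s["tcp_pos"])/.03)
```

```text
28.25 [ 0.53780431 -0.2935109   0.30172582] [-0.19288207 -0.1362074  -1.4147328 ] -14.748936029173862 [ 0.00652301 -0.03296994 -5.50086055]
```

carry_out(series=[[[0,-0.03,-0.3,0],[0,-0.03,-0.8,0],[0,-0.03,-1.3,0],[0,-0.03,-1.8,0],[0,-0.03,-2.3,0],[0,-0.03,-2.8,0],[0,-0.03,-3.3,0],[0,-0.03,-3.8,0],[0,-0.03,-4.3,0],[0,-0.03,-4.7,0],[0,-0.03,-5.0,0],[0,-0.03,-5.2,0],[0,-0.03,-5.35,0],[0,-0.03,-5.43,0],[0,-0.03,-5.43,0],[0,-0.03,-5.43,0]]])

```text
time: 29.85
tcp_pos: [0.5379, -0.2953, 0.1389]
tool_rot: [0.792, 0.61, 0.0, 0.0]
wrist_force: [-0.1, 0.6, -1.7]
finger_gap: 0.0256
finger_force: 29.9
```

carry_out(series=[[[0,0,-0.03,0],[0,0,-0.05,0],[0,0,-0.06,0],[0,0,-0.06,0]]])

```text
time: 30.25
tcp_pos: [0.5378, -0.2952, 0.1367]
tool_rot: [0.792, 0.61, -0.0, -0.0]
wrist_force: [-0.1, -0.1, -1.2]
finger_gap: 0.0253
finger_force: 29.9
```

carry_out(series=[[[0,0,0,0],[0,0,0,0],[0,0,0,0],[0,0,0,0],[0,0,0,0],[0,0,0,0],[0,0,0,0],[0,0,0,0]]], gripper=0)

```text
time: 31.05
tcp_pos: [0.5378, -0.2952, 0.1368]
tool_rot: [0.792, 0.61, 0.0, 0.0]
wrist_force: [0.4, -0.3, -0.3]
finger_gap: 0.0871
finger_force: 0.0
```

carry_out(series=[[[0,0,0.2,0],[0,0,0.6,0],[0,0,1.2,0],[0,0,2,0],[0,0,3,0],[0,0,4,0],[0,0.5,5,0],[0,1.5,5.5,0],[0,2.5,5.5,0],[0,3,5.5,0],[0,3,5.5,0],[0,3,5.5,0]]])

```text
time: 32.25
tcp_pos: [0.5378, -0.2058, 0.3017]
tool_rot: [0.792, 0.61, -0.0, 0.0]
wrist_force: [-0.3, 0.2, -0.6]
finger_gap: 0.0878
finger_force: 0.0
```

Run:
```python
from h import *
f=grab("wrist","w7");g=grab("side","s7")
s=read_state();print(s["time"],s["tcp_pos"],s["wrist_force"],s["finger_gap"])
a=cv2.resize(f["image"][100:340,220:460],(400,400),interpolation=2)
b=cv2.resize(g["image"][110:350,180:420],(400,400),interpolation=2)
cv2.imwrite("pics/w7b.png",cv2.convertScaleAbs(np.hstack([a,b]),alpha=1.4,beta=5))
```

```text
32.35 [ 0.53777014 -0.20634851  0.30135513] [-0.84406446  0.04791179 -0.0233779 ] 0.08818783512824015
```

View pics/w7b.png

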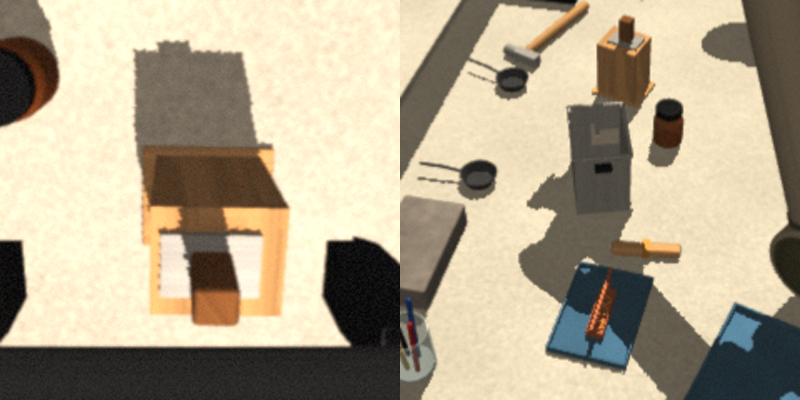

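The left view shows the rod hanging seated in its rack. The right view shows the basket standing upright on the small blue tray, with the other things where they were.

```bash
python3 -c "
from plant import workorder; print(workorder.sign_off())"
```

```text
the job is handed in; nothing more can be done
None
```

The basket was unhooked at the stops (about 6 N felt there), lifted out and stood upright on the smaller blue tray, the rod hangs back in its rack, and I handed the job in at about 32 s; the judge's verdict was not shown.

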